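Close the tip box and shut it away in its drawer

TASK

A pipette tip box stands in the pulled-out drawer of the small bench-top unit, its lid standing open so that the drawer cannot go in. Push the lid over with a fingertip until it is shut, and only then push the drawer fully home with the box in it. Only push: do not lift the box, and leave the things standing round about where they are.

Things in the scene. Friction and masses are not known exactly. Their poses are not given: they have to be found in the camera images.
- drawer_unit: grey single-drawer unit fixed on the worktop, 220 deep (x) x 164 wide (y) x 113 high. Origin: on the worktop, midway along the carcass's lower front edge (behind the panel). Its +x points back into the unit, the way the drawer is pushed; +y is left seen from the front. Turned up to 0.3 rad either way. Its opening ends 100 above the worktop: a shut tip box (top at 82) passes, an open lid strikes.
- drawer (a joint): how far the drawer is pulled out, in m: 0 = fully home, 0.14 to 0.165 at the start, 0.18 at most. Slides along the unit's x with about 1.5 N of friction and stays where it is left. Inside it is 124 wide and 190 long; its side walls end 40 above the worktop, its floor, on which the box stands, lies 12 above the worktop.
- drawer_front (a point): centre of the front face of the drawer's white front panel, 70 above the worktop. The panel is 164 wide, 14 thick, from 6 to 110 above the worktop. A dark lip pull, 70 wide, sticks out 13 from its middle, 28 to 47 above the worktop; above it a thin card holder lies flat on the face. With the drawer home this point is at x = -0.014 m in the unit's frame.
- tip_box: loose pale pipette tip box, 76 x 114 x 70 with its lid shut, about 0.2 kg. Origin: centre of its underside. Its own x points to its hinge side, which faces the unit's left (+y) within 0.06 rad; its 114 side lies along the drawer. Hinge line parallel to its y, at x = +35, z = +47.
- tip_box_lid (a joint): angle of the box's clear hinged lid in rad: 0 = shut, 1.92 = open against its stop, leaning outward over the drawer's left side; 1.4 to 1.9 at the start. The hinge is a little stiff: the lid stays at any angle where it is left, so it must be pushed all the way down; about 1 N at its free edge moves it. The lid is a cap 70 deep, 114 long and 23 high, hinged along its lower edge.
- lid_edge (a point): middle of the lid's upper free long edge (71 across and 23 up from the hinge line when shut). Lid fully open: it is the outermost part of the lid, about 118 above the worktop and 46 left of the hinge line. Swinging over, it passes 134 above the worktop at most. Lid shut: at the right-hand edge of the box, 82 above the worktop.
- amber_vial: small brown glass vial, 42 across x 87 high, standing on the worktop to the right of the drawer. Origin: centre of its underside. Not to be disturbed.
- beaker: small clear beaker, 54 across x 70 high, standing on the worktop to the right of the unit or the drawer. Origin: centre of its underside. Not to be disturbed.
- white_bottle: closed white plastic bottle, 50 across x 123 high, on the worktop to the left of the unit. Origin: centre of its underside. Not to be disturbed.
- timer: flat white timer, 66 x 62 x 19 high, lying on top of the unit towards its back. Origin: centre of its underside. Not to be disturbed.
Mind the look-alikes: they are no part of the job. What is shaped like the tip_box but brown or orange is not meant.

How it is judged:
By the outcome, as a careful person would: the job done as asked, in the order asked, and still so for the second after the job is handed in, with the robot touching nothing.
It also fails if it takes over 61 s, if anything falls off the work surface, if the arm or the gripper's body presses on something with over 40 N, if the wrist force passes 120 N, or if a joint passes its speed limit or range.

ROBOT

A 7-joint arm with a two-finger parallel gripper is mounted at the origin on a cart in front of the work surface, level with it; the furniture and walls round the work are solid. World frame = base frame: x ahead of the robot, y to its left, z up, the work surface at z = 0. Lengths are in m, angles in rad, forces in N, time in s.
With the tool pointing down it reaches from about 0.425 to 0.875 m from the base axis. Payload 4.7 kg.
Tool frame: the origin (TCP) lies on the centre line of the jaws, within the pads' length; the fingertips stand 14 mm ahead of it and the grasp point (between the pads) lies 5 mm behind it; z points along the fingers, x is the direction in which the jaws open and shut, and the axes are right-handed (so a half turn about z gives the same grasp; the last joint's range is limited). The gripper opens to 87 mm and grips with 3 to 60 N. Pads are 19 mm wide; open, the fingers measure 117 mm over their backs; the gripper's body (75 mm by 190 mm) begins 51 mm behind the grasp point.
Start: joints at [0.014, 0.321, -0.07, 1.45, 0.023, 1.371, -0.057], TCP at [0.65, -0, 0.237] pointing down, gripper open.
Joint ranges: [-2.86, 2.86], [-0.3, 2.09], [-1.38, 1.24], [0.06, 2.45], [-1.56, 4.7], [0.09, 2.05], [-2.69, 2.69]. Speed limits (rad/s): [2.57, 2.57, 3.14, 3.14, 3.14, 3.14, 3.14].

INTERFACE

Orientations are given as a rotation vector (axis times angle).
In Python, from bench import ctrl gives the robot as it stands.
- The arm moves only by the tool drive_tool, never from a script. Its argument "rows" is a list that holds one entry, the list of rows, each a list of 5 numbers: the shift along the tool's x, y, z scaled (see below), then the turn about the tool's z scaled (see below), then the closure in counts, from 0 (fully open) to 255 (shut). In form: [[[dx, dy, dz, spin, jaw], ...]]. A call has 1 to 20 rows; each row is the pose to reach, as a shift and turn from the pose commanded when the call began, along the tool's axes at that moment, turning the shorter way round; what a row does not reach only later rows make up. The controller multiplies each number of a shift by 300 mm and each number of a turn by pi rad. A row lasts 1/8 s, in which the tool goes at most 62.5 mm and 10.7 degrees, less where a joint would pass 70% of its speed; a pose out of reach is approached as far as the arm can. A call with a number of a shift or a turn outside -1 to 1 is refused whole. A call with a gripper value outside its range is refused whole. The fingers move at their own pace and stop on an object; "grip_force" is the grip in N (left out, the last holds). Time passes only in rows, so rows that repeat a pose let the fingers close. It gives the time, the measured TCP pose, the force and the opening at its end, in the units of the state.
- ctrl.get_state(): the state, without advancing time (a new reading comes with each control period).
- ctrl.get_image(name): name is "scene" or "side" or "wrist"; returns a dict with "img" (384x512x3 uint8, blue, green, red), "camera_matrix" (3x3 intrinsics, pixels), "R" (3x3) and "t" (3): a world point X has camera coordinates R X + t. Camera axes: x right, y down, z forward; pixel columns grow to the right and rows downward; lengths in m; the calibration is good to about 2 mm. A picture is of the moment at which its call begins. There is no depth.
- ctrl.close_job(): hands the job in, once; it reports no verdict.
The state is a dict: "time": time; "joint_positions": joint angles; "qd": joint speeds; "joint_torque": joint torques, N m; "position": TCP position; "tool_rot": TCP orientation; "ft_force": force on the tool from outside, world axes, zero at the start; "torque": the same for the moment, N m; "grip_width": opening from 0.0 (shut) to 1.0 (fully open).
Only numpy, scipy, OpenCV 4.12 (cv2) and the standard library are available. Lean on these libraries where they do the work, as an engineer would, in place of code of your own. Each camera call takes 0.05 s, during which the arm holds its last target.

## Working session

There is one attempt and no reset: what is moved stays moved. The work goes in short steps, Python scripts to look and compute and a tool call to move; the robot and the scene stay as the last step left them, time stands still between calls to the robot, and variables do not carry over. Pictures are saved under pics/ and viewed, and the job is handed in when it is done.

Besides the shell and the picture viewer there is one more tool, called after "Emit:" by a JSON object that holds its "op" and its "data". drive_tool: Moves the arm, as the interface text tells. Its arguments: {"type":"object","properties":{"rows":{"type":"array"},"grip_force":{"type":"number"}},"required":["rows"]}

```bash
mkdir -p pics; ls; python3 - <<'E'
from bench import ctrl
import cv2,numpy as np
s=ctrl.get_state();print({k:np.round(v,3).tolist() for k,v in s.items()})
for n in ["scene","side","wrist"]:
    d=ctrl.get_image(n);cv2.imwrite(f"pics/a_{n}.png",d["img"]);np.savez(f"a_{n}.npz",**d)
    print(n,np.round(d["camera_matrix"],1).tolist(),np.round(d["R"],3).tolist(),np.round(d["t"],3).tolist(), np.round(-d["R"].T@d["t"],3))
E
```

```text
pics
{'time': 0.0, 'joint_positions': [0.014, 0.322, -0.07, 1.452, 0.023, 1.371, -0.057], 'qd': [0.001, -0.001, 0.001, 0.002, 0.003, 0.001, -0.001], 'joint_torque': [-0.0, -49.128, -0.404, -31.253, -0.064, 0.044, 0.0], 'position': [0.649, -0.0, 0.235], 'tool_rot': [3.141, 0.0, -0.003], 'ft_force': [0.276, -0.437, -0.123], 'torque': [-0.009, 0.029, -0.062], 'grip_width': 0.995}
scene [[349.5, 0.0, 252.0], [0.0, 349.5, 191.1], [0.0, 0.0, 1.0]] [[-0.557, -0.831, -0.011], [-0.358, 0.252, -0.899], [0.75, -0.497, -0.437]] [0.525, 0.266, 0.65] [-0.1    0.692  0.53 ]
side [[490.1, 0.0, 261.3], [0.0, 490.1, 187.5], [0.0, 0.0, 1.0]] [[-0.913, -0.407, -0.009], [-0.248, 0.572, -0.782], [0.323, -0.712, -0.624]] [0.662, 0.115, 1.655] [0.097 1.382 1.128]
wrist [[272.6, 0.0, 257.6], [0.0, 272.6, 192.6], [0.0, 0.0, 1.0]] [[1.0, 0.0, -0.003], [0.001, -0.953, 0.304], [-0.002, -0.304, -0.953]] [-0.649, -0.036, 0.392] [0.65  0.085 0.383]
```

View pics/a_scene.png

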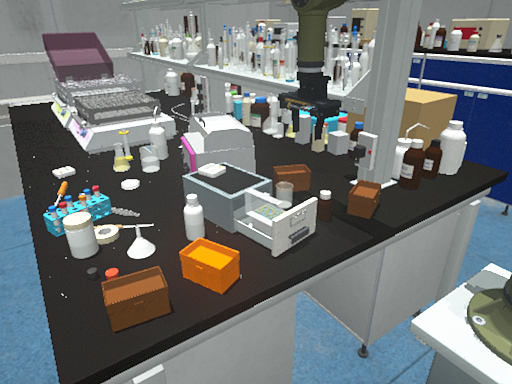

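View pics/a_side.png

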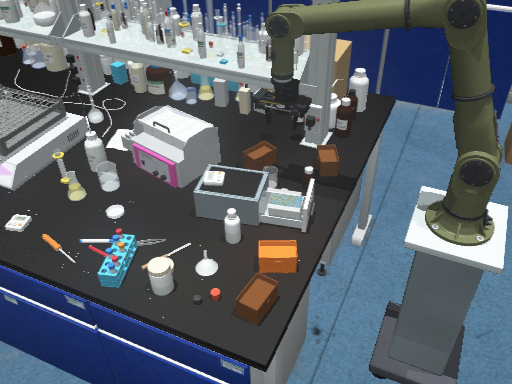

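View pics/a_wrist.png

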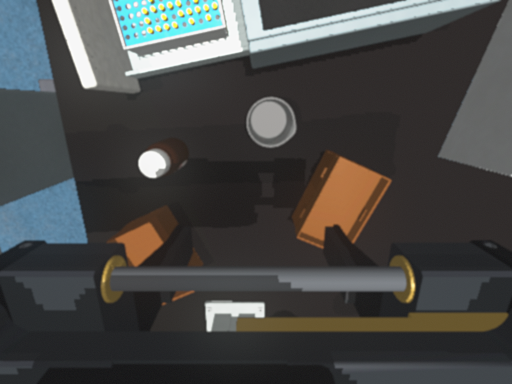

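```bash
python3 - <<'E'
import cv2
a=cv2.imread("pics/a_scene.png")[150:270,170:345];cv2.imwrite("pics/b1.png",cv2.resize(a,None,fx=4.5,fy=4.5,interpolation=cv2.INTER_CUBIC))
a=cv2.imread("pics/a_side.png")[150:250,185:335];cv2.imwrite("pics/b2.png",cv2.resize(a,None,fx=5,fy=5,interpolation=cv2.INTER_CUBIC))
E
```

```text
(no output)
```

View pics/b1.png

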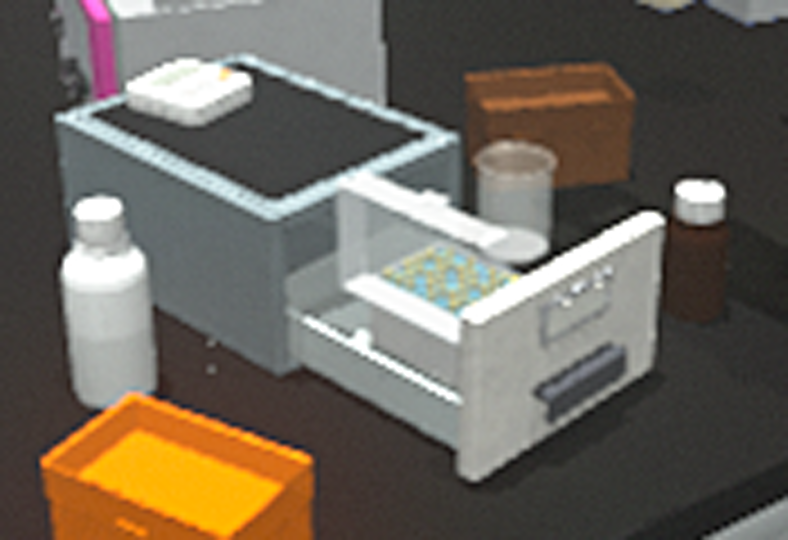

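View pics/b2.png

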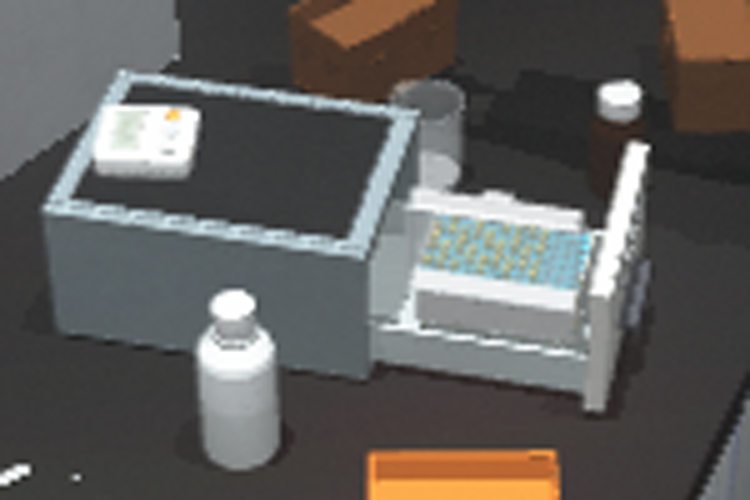

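```bash
cat > h.py <<'E'
import numpy as np,cv2
def load(n): return dict(np.load(n+".npz"))
def ray(d,uv):
    K,R,t=d["camera_matrix"],d["R"],d["t"]
    v=R.T@np.linalg.solve(K,np.array([uv[0],uv[1],1.]));c=-R.T@t
    return c,v/np.linalg.norm(v)
def onz(d,uv,z):
    c,v=ray(d,uv);return c+v*(z-c[2])/v[2]
def tri(obs):
    A=np.zeros((3,3));b=np.zeros(3)
    for d,uv in obs:
        c,v=ray(d,uv);P=np.eye(3)-np.outer(v,v);A+=P;b+=P@c
    X=np.linalg.solve(A,b);return X,[np.linalg.norm(np.cross(X-ray(d,uv)[0],ray(d,uv)[1])) for d,uv in obs]
def proj(d,X):
    p=d["camera_matrix"]@(d["R"]@np.asarray(X)+d["t"]);return p[:2]/p[2]
E
python3 - <<'E'
from h import *
np.set_printoptions(precision=4,suppress=True)
S,D,W=load("a_scene"),load("a_side"),load("a_wrist")
s=lambda x,y:(170+x/4.5,150+y/4.5)
d=lambda x,y:(185+x/5,150+y/5)
for nm,p,q,z in [("unitFL",s(275,215),d(362,258),.113),("unitFR",s(460,135),d(420,110),.113),("unitRL",s(60,120),d(45,210),.113),
 ("panTL",s(468,322),d(605,292),.11),("panTR",s(660,217),d(645,146),.11),("panBL",s(470,478),d(598,408),.006),
 ("lidedge rear",s(343,180),d(410,195),.13),("lidedge front",s(490,240),d(582,218),.13)]:
    X,e=tri([(S,p),(D,q)]);print(nm,onz(S,p,z),onz(D,q,z),X,np.round(e,4))
E
```

```text
unitFL [0.6127 0.2862 0.113 ] [0.606  0.2945 0.113 ] [0.6066 0.2916 0.1143] [0.003 0.003]
unitFR [0.6418 0.1298 0.113 ] [0.6346 0.1344 0.113 ] [0.6328 0.1374 0.1171] [0.0013 0.0013]
unitRL [0.815  0.3322 0.113 ] [0.8175 0.333  0.113 ] [0.819  0.3307 0.111 ] [0.0002 0.0002]
panTL [0.4556 0.2639 0.11  ] [0.4529 0.2605 0.11  ] [0.4511 0.2667 0.1142] [0.001 0.001]
panTR [0.4863 0.1007 0.11  ] [0.4796 0.1075 0.11  ] [0.4783 0.1101 0.1144] [0.0019 0.0019]
panBL [0.4598 0.2572 0.006 ] [0.4536 0.2574 0.006 ] [0.4515 0.264  0.0133] [0.0005 0.0005]
lidedge rear [0.5995 0.2471 0.13  ] [0.595  0.2426 0.13  ] [0.5916 0.2512 0.1356] [0.0014 0.0014]
lidedge front [0.491  0.2227 0.13  ] [0.4842 0.2203 0.13  ] [0.4812 0.23   0.1372] [0.0008 0.0008]
```

Emit:
{"op": "drive_tool", "data": {"rows": [[[-0.04, -0.07, 0, -0.01, 255], [-0.08, -0.14, 0, -0.02, 255], [-0.12, -0.21, 0, -0.03, 255], [-0.16, -0.28, 0, -0.04, 255], [-0.2, -0.35, 0, -0.05, 255], [-0.25, -0.42, 0, -0.06, 255], [-0.3, -0.49, 0, -0.06, 255], [-0.34, -0.56, 0, -0.06, 255], [-0.37, -0.62, 0, -0.06, 255], [-0.4, -0.66, 0, -0.06, 255], [-0.4, -0.66, 0, -0.06, 255]]], "grip_force": 20}}

```text
time: 1.52
position: [0.5293, 0.1991, 0.2367]
tool_rot: [-3.127, -0.299, -0.0]
ft_force: [0.5, 0.3, -0.1]
grip_width: 0.002
```

```bash
python3 - <<'E'
from bench import ctrl
import cv2,numpy as np
s=ctrl.get_state();print(s["time"],np.round(s["position"],4),np.round(s["tool_rot"],3),s["grip_width"],np.round(s["ft_force"],2))
for n in ["scene","wrist"]:
    d=ctrl.get_image(n);np.savez(f"c_{n}.npz",**d)
    cv2.imwrite(f"pics/c_{n}.png",cv2.resize(d["img"],(768,576)))
E
```

```text
1.525 [0.5293 0.1991 0.2367] [-3.127 -0.299 -0.   ] 0.0017709612327472945 [ 0.5   0.35 -0.08]
```

View pics/c_wrist.png

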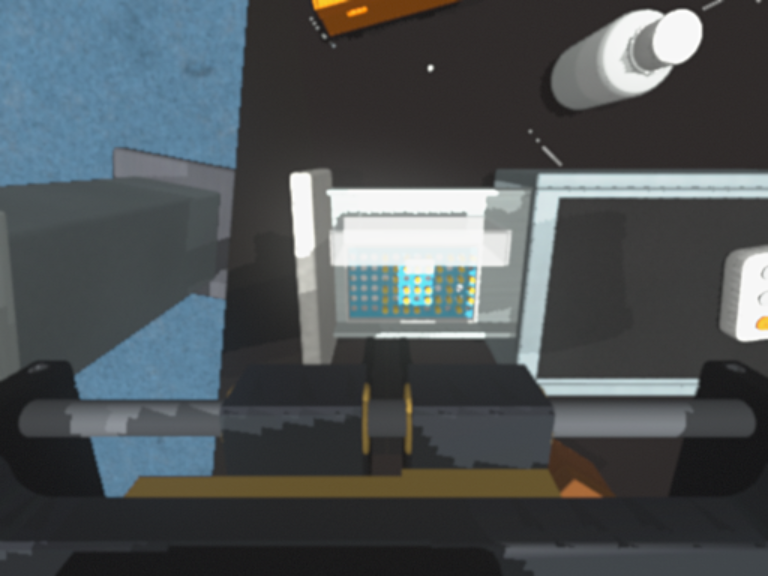

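```bash
python3 - <<'E'
from h import *
np.set_printoptions(precision=4,suppress=True)
S,W=load("c_scene"),load("c_wrist")
im=W["img"][100:250,180:370];cv2.imwrite("pics/c2.png",cv2.resize(im,None,fx=4,fy=4,interpolation=cv2.INTER_CUBIC))
w=lambda x,y:(x/1.5,y/1.5)
for nm,p,z in [("unitFL",w(537,174),.113),("unitFR",w(516,394),.113),("unitL2",w(760,172),.113),("panBackTL",w(331,170),.11),("panFrontTL",w(291,173),.11),("panFrontR",w(303,362),.11)]:
    print(nm,onz(W,p,z))
for z in (.118,.125,.13,.134):
    print(z,onz(W,w(331,230),z),onz(W,w(511,230),z),onz(W,w(420,265),z))
print("boxtop",[onz(W,w(*q),.059) for q in [(345,215),(480,215),(345,320),(478,320)]])
E
```

```text
unitFL [0.6105 0.2901 0.113 ]
unitFR [0.6427 0.133  0.113 ]
unitL2 [0.7495 0.318  0.113 ]
panBackTL [0.4808 0.2677 0.11  ]
panFrontTL [0.4558 0.261  0.11  ]
panFrontR [0.4806 0.1278 0.11  ]
0.118 [0.4873 0.2309 0.118 ] [0.6026 0.253  0.118 ] [0.5493 0.2188 0.118 ]
0.125 [0.488  0.2323 0.125 ] [0.6003 0.2537 0.125 ] [0.5484 0.2205 0.125 ]
0.13 [0.4886 0.2332 0.13  ] [0.5986 0.2543 0.13  ] [0.5477 0.2217 0.13  ]
0.134 [0.489 0.234 0.134] [0.5973 0.2547 0.134 ] [0.5472 0.2226 0.134 ]
boxtop [array([0.4904, 0.2335, 0.059 ]), array([0.5948, 0.2535, 0.059 ]), array([0.5044, 0.1456, 0.059 ]), array([0.616 , 0.1669, 0.059 ])]
```

View pics/c2.png

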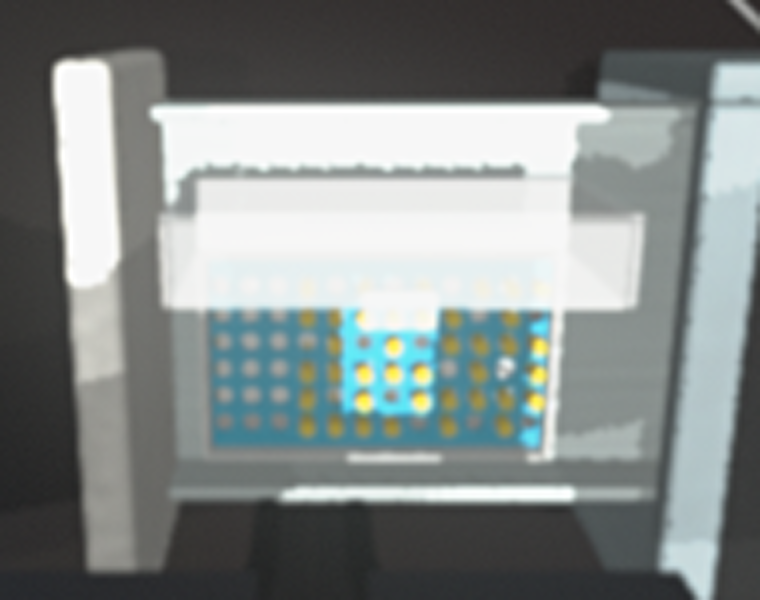

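View pics/c_scene.png

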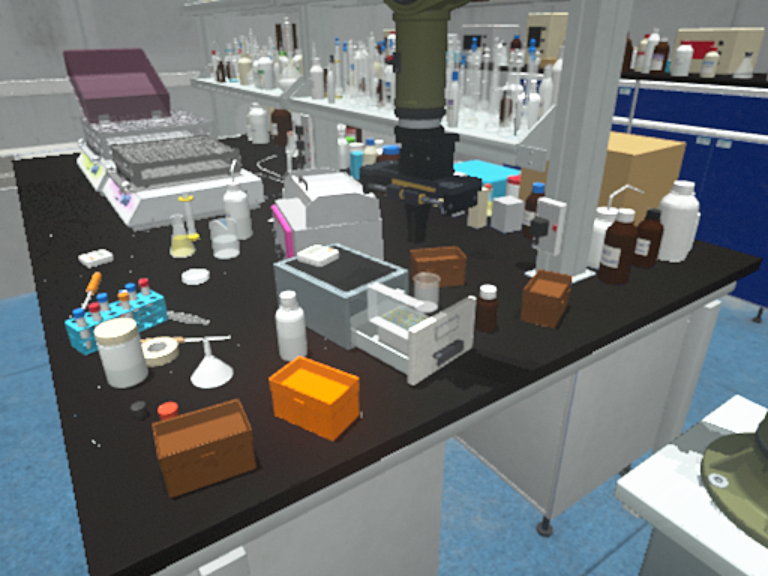

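Emit:
{"op": "drive_tool", "data": {"rows": [[[0.02, -0.06, 0, 0, 255], [0.04, -0.14, 0, 0, 255], [0.075, -0.235, 0, 0, 255], [0.075, -0.235, 0.08, 0, 255], [0.075, -0.235, 0.16, 0, 255], [0.075, -0.235, 0.24, 0, 255], [0.075, -0.235, 0.31, 0, 255], [0.075, -0.235, 0.345, 0, 255], [0.075, -0.235, 0.345, 0, 255]]]}}

```text
time: 2.75
position: [0.5387, 0.2716, 0.1324]
tool_rot: [3.127, 0.296, -0.002]
ft_force: [-1.3, -0.4, 0.4]
grip_width: 0.009
```

```bash
cat > look.py <<'E'
import sys
from bench import ctrl
import cv2,numpy as np
tag=sys.argv[1]
for n in sys.argv[2:]:
    d=ctrl.get_image(n);np.savez(f"{tag}_{n}.npz",**d);im=d["img"]
    if n=="scene": im=cv2.resize(im[140:280,190:350],None,fx=4,fy=4,interpolation=cv2.INTER_CUBIC)
    elif n=="side": im=cv2.resize(im[130:250,185:335],None,fx=4.5,fy=4.5,interpolation=cv2.INTER_CUBIC)
    else: im=cv2.resize(im,(768,576))
    cv2.imwrite(f"pics/{tag}_{n}.png",im)
s=ctrl.get_state();p=s["position"]
o=np.array([.6266,.2115]);y=.19
r=np.array(p[:2])-o
print("t",s["time"],"pos",np.round(p,4),"ux,uy",np.round([r[0]*np.cos(y)+r[1]*np.sin(y),-r[0]*np.sin(y)+r[1]*np.cos(y)],4),"tipz",round(p[2]-.014,4),"F",np.round(s["ft_force"],2))
E
python3 look.py d scene wrist side
```

```text
t 2.9 pos [0.5396 0.272  0.1341] ux,uy [-0.074   0.0758] tipz 0.1201 F [-0.36 -0.55  0.15]
```

View pics/d_scene.png

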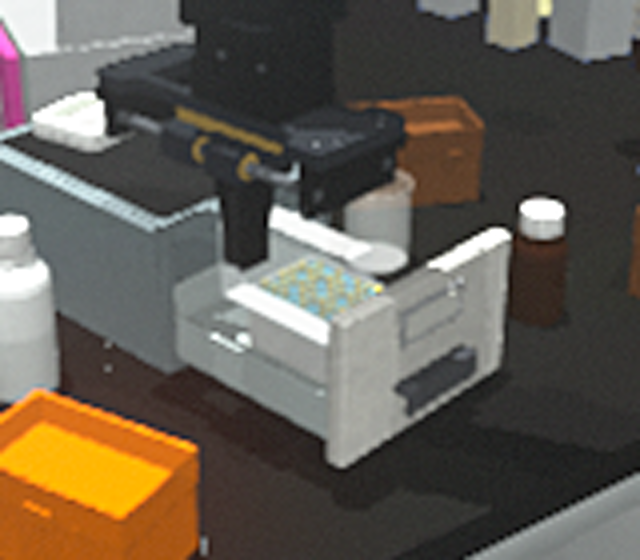

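View pics/d_wrist.png

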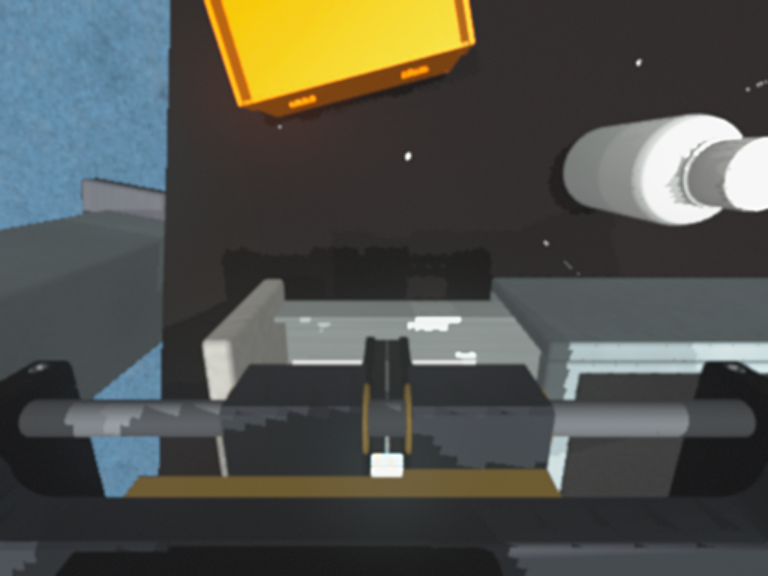

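View pics/d_side.png

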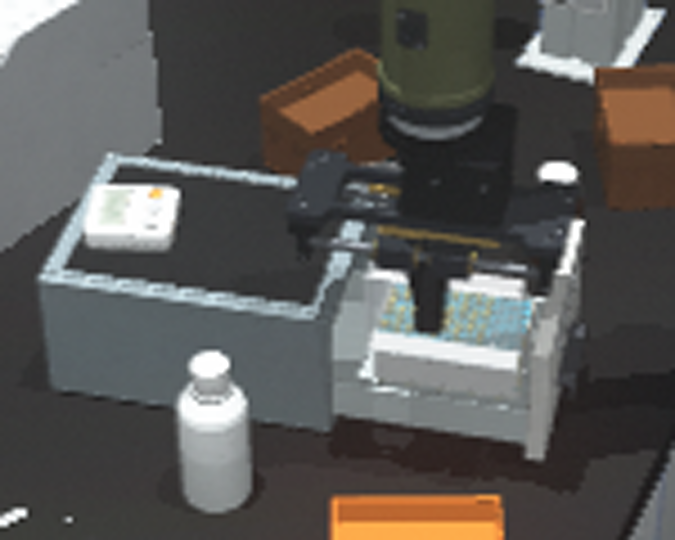

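Emit:
{"op": "drive_tool", "data": {"rows": [[[0, 0.02, 0, 0, 255], [0, 0.04, 0, 0, 255], [0, 0.055, 0, 0, 255], [0, 0.065, 0, 0, 255], [0, 0.075, 0, 0, 255], [0, 0.085, 0, 0, 255], [0, 0.095, 0, 0, 255], [0, 0.105, 0, 0, 255], [0, 0.115, 0, 0, 255], [0, 0.125, 0, 0, 255], [0, 0.125, 0, 0, 255]]]}}

```text
time: 4.28
position: [0.546, 0.2339, 0.1329]
tool_rot: [3.127, 0.295, -0.0]
ft_force: [-0.7, 0.1, 0.2]
grip_width: 0.005
```

```bash
python3 look.py e scene side
```

```text
t 4.375 pos [0.5458 0.2343 0.1328] ux,uy [-0.075   0.0376] tipz 0.1188 F [-0.45  0.12  0.16]
```

View pics/e_scene.png

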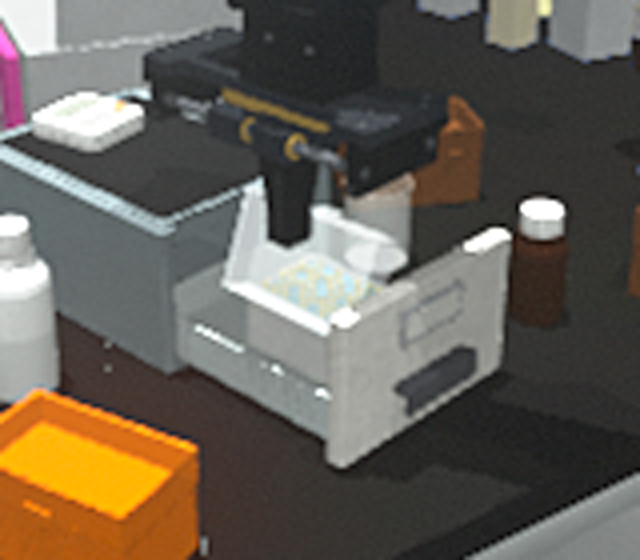

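View pics/e_side.png

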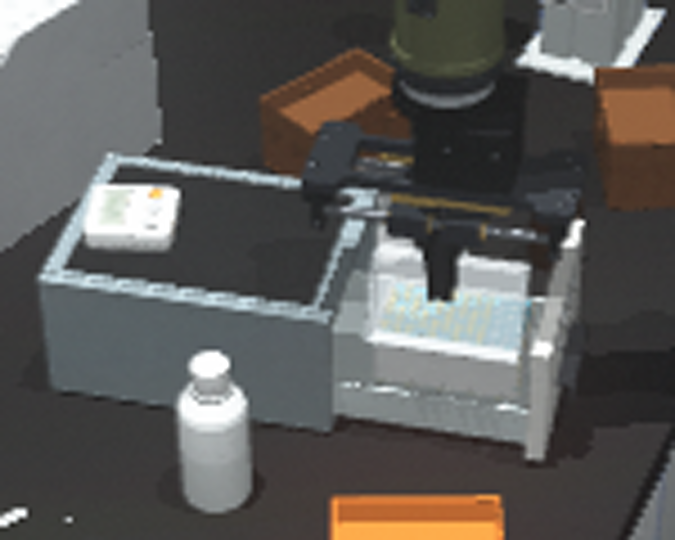

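Emit:
{"op": "drive_tool", "data": {"rows": [[[0, 0.011, 0, 0, 255], [0, 0.022, 0, 0, 255], [0, 0.033, 0, 0, 255], [0, 0.044, 0.003, 0, 255], [0, 0.055, 0.006, 0, 255], [0, 0.066, 0.011, 0, 255], [0, 0.077, 0.017, 0, 255], [0, 0.086, 0.023, 0, 255], [0, 0.096, 0.029, 0, 255], [0, 0.106, 0.036, 0, 255], [0, 0.115, 0.042, 0, 255], [0, 0.115, 0.042, 0, 255]]]}}

```text
time: 5.88
position: [0.5522, 0.2002, 0.1201]
tool_rot: [3.127, 0.295, -0.001]
ft_force: [0.3, -0.6, 0.2]
grip_width: 0.001
```

```bash
python3 look.py f scene side
```

```text
t 5.975 pos [0.5522 0.2007 0.1203] ux,uy [-0.0751  0.0035] tipz 0.1063 F [ 0.91 -0.13 -0.18]
```

View pics/f_scene.png

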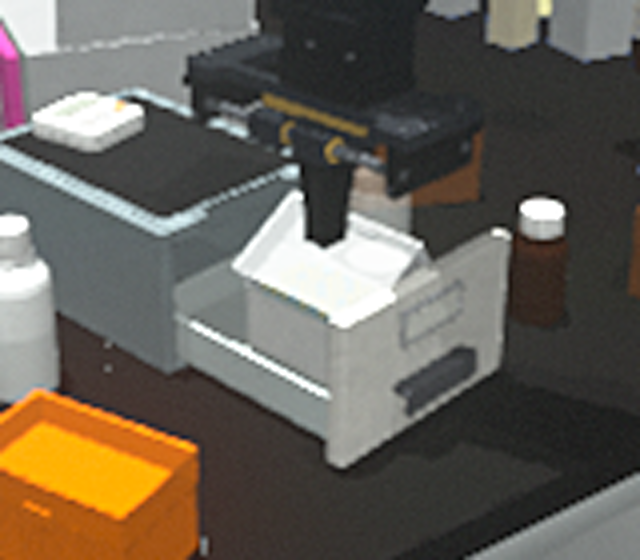

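View pics/f_side.png

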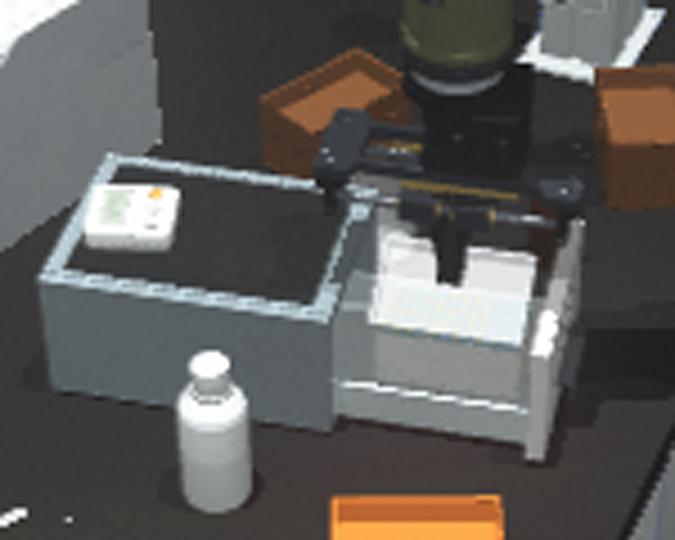

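Emit:
{"op": "drive_tool", "data": {"rows": [[[0, 0.01, 0.007, 0, 255], [0, 0.02, 0.015, 0, 255], [0, 0.03, 0.023, 0, 255], [0, 0.038, 0.031, 0, 255], [0, 0.045, 0.039, 0, 255], [0, 0.051, 0.047, 0, 255], [0, 0.056, 0.055, 0, 255], [0, 0.06, 0.063, 0, 255], [0, 0.063, 0.071, 0, 255], [0, 0.065, 0.078, 0, 255], [0, 0.065, 0.082, 0, 255], [0, 0.065, 0.082, 0, 255]]]}}

```text
time: 7.48
position: [0.5562, 0.1814, 0.0963]
tool_rot: [3.127, 0.296, 0.001]
ft_force: [-1.6, -1.4, 2.7]
grip_width: 0.002
```

```bash
python3 look.py g scene side
```

```text
t 7.575 pos [0.5562 0.1814 0.0962] ux,uy [-0.0748 -0.0163] tipz 0.0822 F [-0.79 -2.    3.52]
```

View pics/g_scene.png

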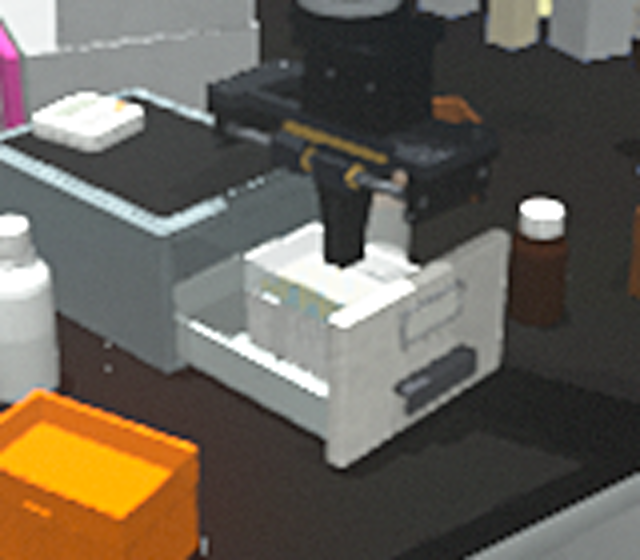

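View pics/g_side.png

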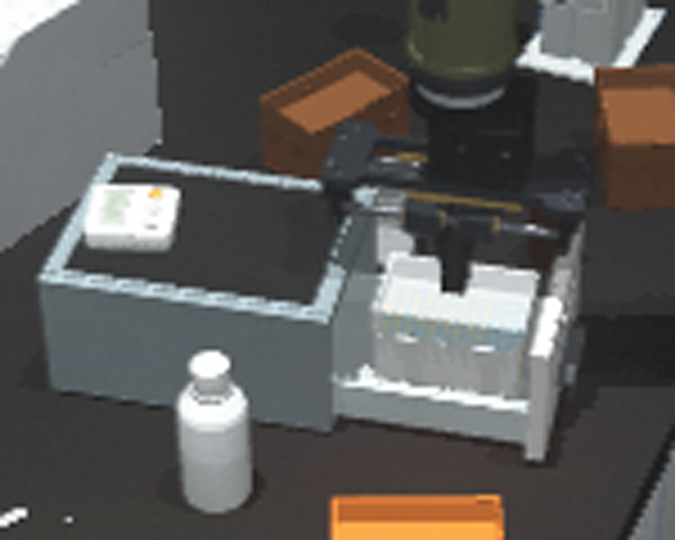

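Emit:
{"op": "drive_tool", "data": {"rows": [[[0, 0, 0.004, 0, 255], [0, 0, 0.008, 0, 255], [0, 0, 0.012, 0, 255], [0, 0, 0.012, 0, 255]]]}}

```text
time: 8.07
position: [0.5591, 0.1819, 0.096]
tool_rot: [-3.127, -0.295, -0.011]
ft_force: [-0.4, -1.4, 14.6]
grip_width: 0.008
```

```bash
python3 look.py h
```

```text
t 8.075 pos [0.5591 0.1819 0.096 ] ux,uy [-0.0718 -0.0163] tipz 0.082 F [-0.36 -1.36 14.65]
```

Emit:
{"op": "drive_tool", "data": {"rows": [[[0, 0, -0.02, 0, 255], [0, 0, -0.06, 0, 255], [0, 0, -0.14, 0, 255], [0, 0, -0.24, 0, 255], [-0.05, 0, -0.36, 0, 255], [-0.12, 0, -0.45, 0, 255], [-0.17, 0, -0.45, 0, 255], [-0.17, 0, -0.45, 0, 255]]]}}

```text
time: 9.07
position: [0.5048, 0.1719, 0.2266]
tool_rot: [3.127, 0.297, -0.001]
ft_force: [1.1, 0.0, -0.7]
grip_width: 0.007
```

```bash
python3 look.py i scene side wrist
```

```text
t 9.225 pos [0.5058 0.1718 0.226 ] ux,uy [-0.1261 -0.0162] tipz 0.212 F [ 0.25 -0.44 -0.65]
```

View pics/i_scene.png

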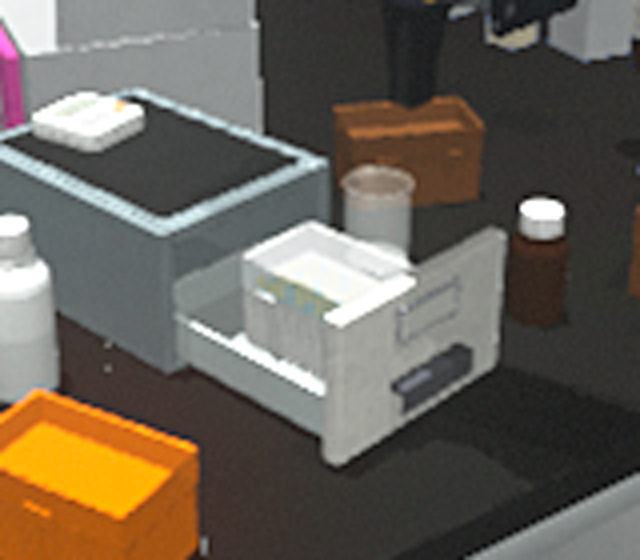

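View pics/i_side.png

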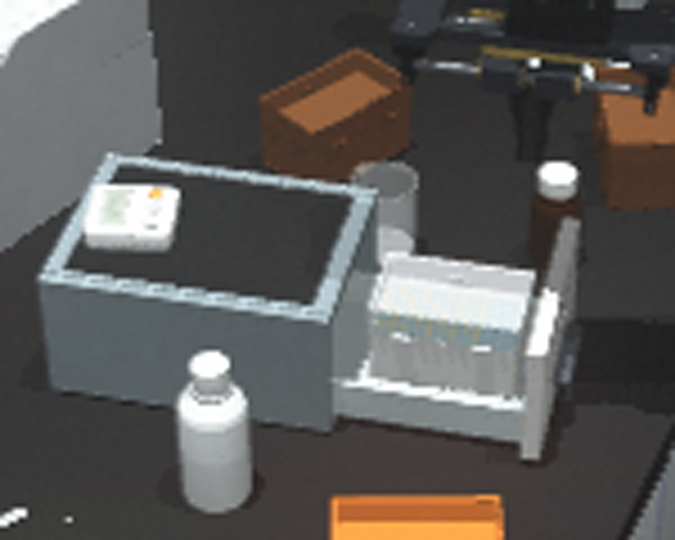

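View pics/i_wrist.png

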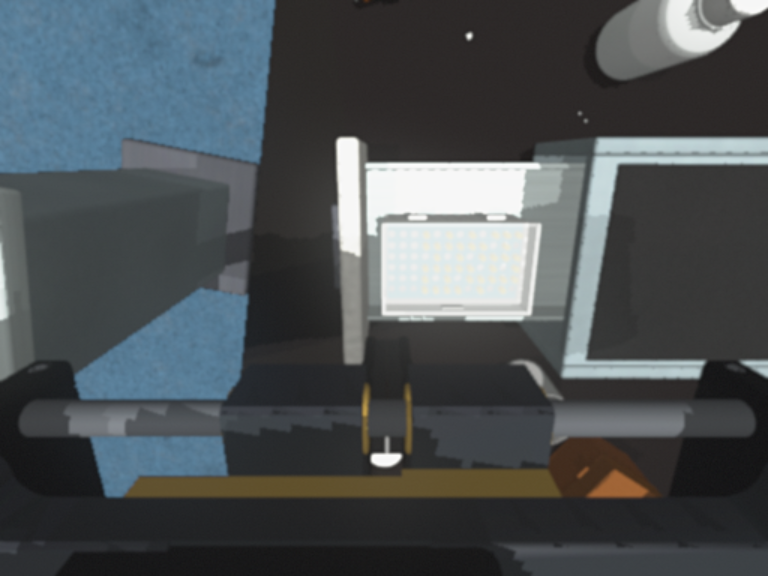

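```bash
python3 - <<'E'
from h import *
np.set_printoptions(precision=4,suppress=True)
W,D,S=load("i_wrist"),load("i_side"),load("i_scene")
o=np.array([.6266,.2115]);y=.19
def U(X): r=X[:2]-o; return np.array([r[0]*np.cos(y)+r[1]*np.sin(y),-r[0]*np.sin(y)+r[1]*np.cos(y),X[2]])
w=lambda p:(p[0]/1.5,p[1]/1.5)
for nm,p,z in [("lidTL",(383,223),.082),("lidTR",(541,223),.082),("lidBR",(531,318),.082),("lidBL",(383,316),.082),("panFTL",(337,139),.11),("panFBR",(343,362),.11),("unitFL",(597,139),.113),("unitFR",(562,376),.113)]: print(nm,U(onz(W,w(p),z)))
d=lambda x,y:(185+x/4.5,130+y/4.5); s=lambda x,y:(190+x/4,140+y/4)
# lid free rear-right top corner in side vs scene
X,e=tri([(D,d(387,254)),(S,s(312,223))]);print("rear right top",U(X),e)
E
```

```text
lidTL [-0.1285  0.0251  0.082 ]
lidTR [-0.0164  0.025   0.082 ]
lidBR [-0.0158 -0.0475  0.082 ]
lidBL [-0.1288 -0.0458  0.082 ]
panFTL [-0.1559  0.08    0.11  ]
panFBR [-0.1573 -0.0701  0.11  ]
unitFL [-0.0002  0.0797  0.113 ]
unitFR [-0.0006 -0.0797  0.113 ]
rear right top [-0.0225 -0.0403  0.083 ] [np.float64(0.0019595915693004368), np.float64(0.0019595915693003617)]
```

Emit:
{"op": "drive_tool", "data": {"rows": [[[-0.06, -0.02, 0, 0, 255], [-0.13, -0.05, 0, 0, 255], [-0.2, -0.053, 0, 0, 255], [-0.247, -0.053, 0, 0, 255], [-0.247, -0.053, 0.1, 0, 255], [-0.247, -0.053, 0.2, 0, 255], [-0.247, -0.053, 0.3, 0, 255], [-0.247, -0.053, 0.4, 0, 255], [-0.247, -0.053, 0.473, 0, 255], [-0.247, -0.053, 0.473, 0, 255], [-0.247, -0.053, 0.473, 0, 255]]]}}

```text
time: 10.6
position: [0.4309, 0.1739, 0.086]
tool_rot: [-3.127, -0.295, -0.001]
ft_force: [0.5, 0.2, 0.5]
grip_width: 0.007
```

```bash
python3 look.py j scene wrist
```

```text
t 10.7 pos [0.4311 0.1741 0.0865] ux,uy [-1.99e-01  1.00e-04] tipz 0.0725 F [-0.52  0.08  0.47]
```

View pics/j_scene.png

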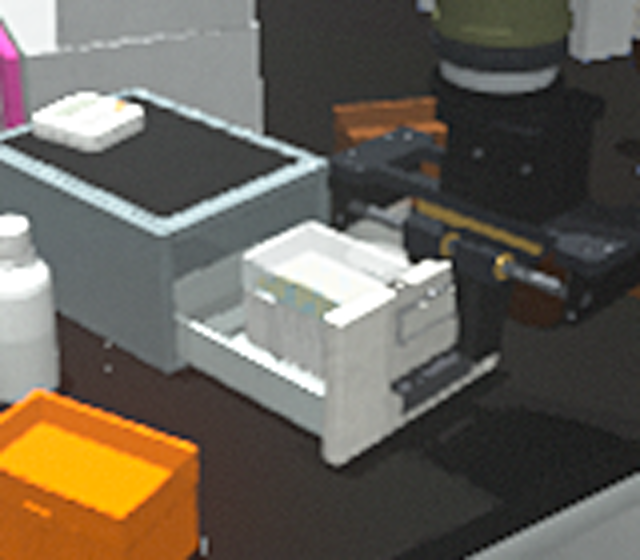

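View pics/j_wrist.png

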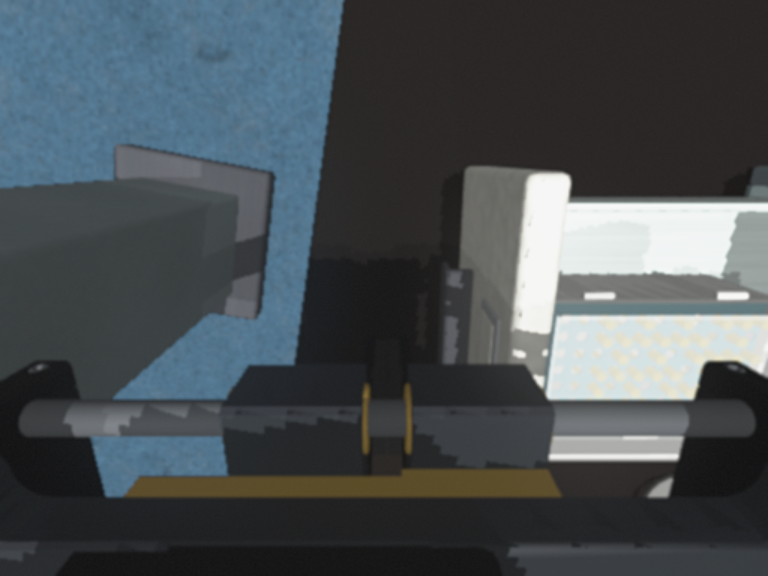

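Emit:
{"op": "drive_tool", "data": {"rows": [[[0.03, 0, 0, 0, 255], [0.06, 0, 0, 0, 255], [0.08, 0, 0, 0, 255], [0.095, 0, 0, 0, 255], [0.11, 0, 0, 0, 255], [0.13, 0, 0, 0, 255], [0.15, 0, 0, 0, 255], [0.175, 0, 0, 0, 255], [0.2, 0, 0, 0, 255], [0.225, 0, 0, 0, 255], [0.25, 0, 0, 0, 255], [0.275, 0, 0, 0, 255], [0.3, 0, 0, 0, 255], [0.325, 0, 0, 0, 255], [0.35, 0, 0, 0, 255], [0.37, 0, 0, 0, 255], [0.385, 0, 0, 0, 255], [0.4, 0, 0, 0, 255], [0.4, 0, 0, 0, 255]]]}}

```text
time: 13.08
position: [0.5489, 0.1964, 0.0856]
tool_rot: [-3.127, -0.295, -0.002]
ft_force: [-0.2, 0.3, 1.2]
grip_width: 0.007
```

```bash
python3 look.py k scene
```

```text
t 13.125 pos [0.5487 0.1964 0.0856] ux,uy [-0.0794 -0.0001] tipz 0.0716 F [-0.17  0.42  0.26]
```

View pics/k_scene.png

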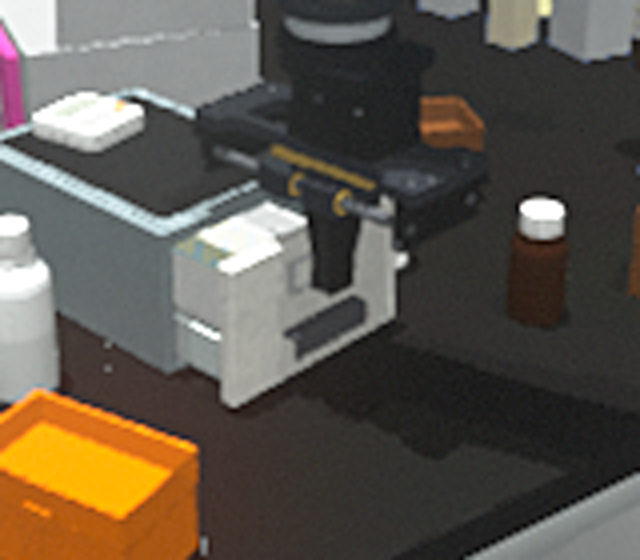

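Emit:
{"op": "drive_tool", "data": {"rows": [[[0.02, 0, 0, 0, 255], [0.04, 0, 0, 0, 255], [0.06, 0, 0, 0, 255], [0.08, 0, 0, 0, 255], [0.1, 0, 0, 0, 255], [0.115, 0, 0, 0, 255], [0.13, 0, 0, 0, 255], [0.14, 0, 0, 0, 255], [0.15, 0, 0, 0, 255], [0.157, 0, 0, 0, 255], [0.164, 0, 0, 0, 255], [0.17, 0, 0, 0, 255], [0.175, 0, 0, 0, 255], [0.175, 0, 0, 0, 255]]]}}

```text
time: 14.88
position: [0.5997, 0.2061, 0.0854]
tool_rot: [3.128, 0.296, 0.0]
ft_force: [-0.8, -0.6, 1.0]
grip_width: 0.005
```

```bash
python3 look.py l scene side
```

```text
t 14.975 pos [0.5997 0.2061 0.0853] ux,uy [-0.0275 -0.0003] tipz 0.0713 F [0.4  0.81 0.58]
```

View pics/l_scene.png

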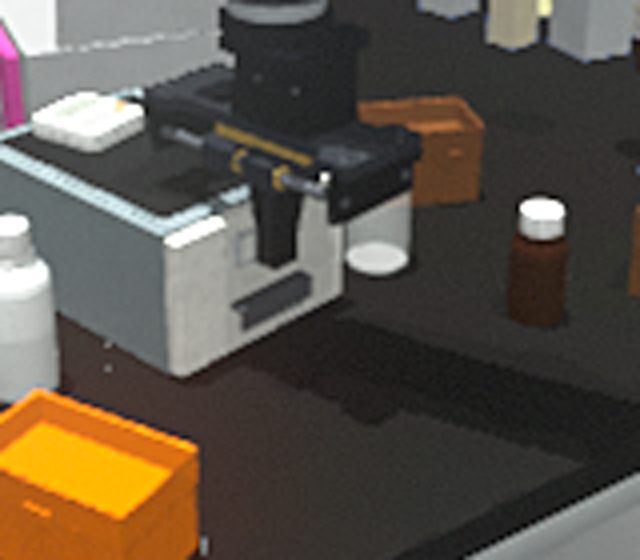

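Emit:
{"op": "drive_tool", "data": {"rows": [[[0.004, 0, 0, 0, 255], [0.008, 0, 0, 0, 255], [0.012, 0, 0, 0, 255], [0.012, 0, 0, 0, 255]]]}}

```text
time: 15.48
position: [0.5999, 0.2061, 0.0852]
tool_rot: [3.126, 0.296, -0.011]
ft_force: [-12.2, -2.1, 8.0]
grip_width: 0.007
```

Emit:
{"op": "drive_tool", "data": {"rows": [[[-0.01, 0, 0, 0, 255], [-0.03, 0, 0, 0, 255], [-0.07, 0, 0, 0, 255], [-0.15, 0, 0, 0, 255], [-0.22, 0, -0.05, 0, 255], [-0.26, 0, -0.15, 0, 255], [-0.26, 0, -0.3, 0, 255], [-0.26, 0, -0.42, 0, 255], [-0.26, 0, -0.46, 0, 255], [-0.26, 0, -0.46, 0, 255]]]}}

```text
time: 16.73
position: [0.5265, 0.1921, 0.2235]
tool_rot: [3.128, 0.296, 0.002]
ft_force: [-0.2, -0.0, -0.5]
grip_width: 0.008
```

```bash
python3 look.py m scene side wrist
```

```text
t 16.875 pos [0.5256 0.1917 0.2214] ux,uy [-0.1029 -0.0004] tipz 0.2074 F [-0.08 -0.27 -1.1 ]
```

View pics/m_scene.png

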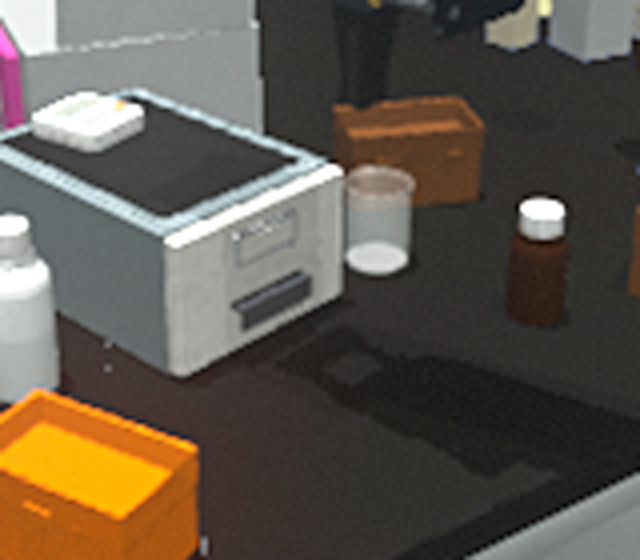

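View pics/m_side.png

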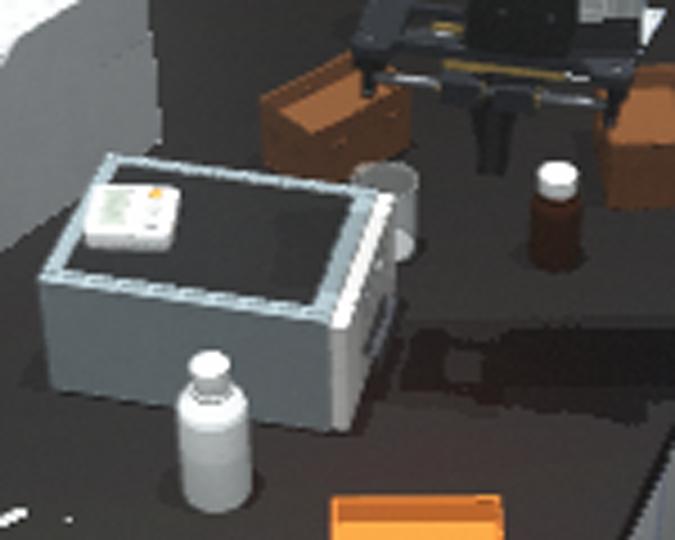

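View pics/m_wrist.png

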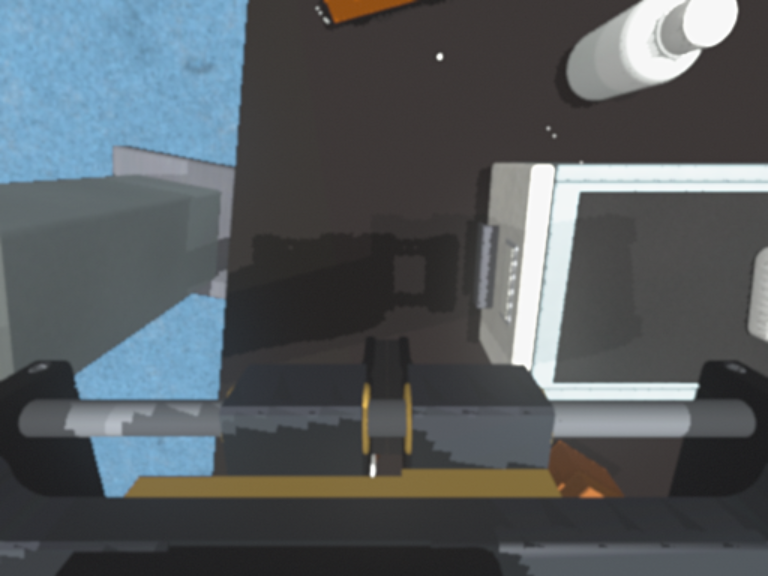

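```bash
python3 - <<'E'
from h import *
W=load("m_wrist");o=np.array([.6266,.2115]);y=.19
def U(X): r=X[:2]-o; return np.round([r[0]*np.cos(y)+r[1]*np.sin(y),-r[0]*np.sin(y)+r[1]*np.cos(y)],4)
for nm,p,z in [("panFTL",(531,165),.11),("panFBR",(513,364),.11),("unitFL",(556,165),.113)]: print(nm,U(onz(W,(p[0]/1.5,p[1]/1.5),z)))
a,b=load("a_side")["img"].astype(int),load("m_side")["img"].astype(int)
for n,(x0,x1,y0,y1) in dict(bottle=(222,243,206,246),timer=(202,227,168,188),vial=(300,316,164,180),beaker=(262,280,164,182)).items():
    print(n,np.abs(a-b)[y0:y1,x0:x1].mean())
from bench import ctrl
ctrl.close_job();print("closed",ctrl.get_state()["time"])
E
```

```text
panFTL [-0.0152  0.0806]
panFBR [-0.0136 -0.0536]
unitFL [-0.0013  0.0807]
bottle 0.7468253968253968
timer 0.43933333333333335
vial 13.502604166666666
beaker 21.612139917695472
the job is handed in; nothing more can be done
the job is handed in; nothing more can be done
```

The tip box's lid is shut and the drawer is fully home with the box in it. I handed the job in with about 17 of the 61 s used.

**Lid:** I pushed it over with the closed fingertips in an arc from the left, then pressed down until it stopped hard at 82 mm under about 15 N. After letting go, the lid measured 113 x 71 mm lying at 82 mm. That matches a shut lid. While I pushed, the box slid about 18 mm to the right inside the drawer. It stayed upright and was not lifted.

**Drawer:** I then pushed the middle of the front panel until it stopped hard at about 12 N. With the arm withdrawn, the panel face measured x = -0.014 to -0.015 m, against -0.014 m for fully home. No gap shows in the views.

**Surroundings:**
- **Bottle and timer:** the start and end side images match (mean difference below 1 grey level).
- **Vial and beaker:** the same comparison disagreed (13.5 and 21.6). I put this down to the panel and lid, which stood in front of them at first and have since moved. In the views taken before and after the drawer push, both stand at the same pixels. I did not measure their positions separately.

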